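# Lay out the boiler parts on their outlines

### The job

The boiler is being serviced: put each loose part (copper tee, brass hexagonal nut, white flue adapter, blue coil) on the pad whose coloured outline matches it, centred on the outline, with the tee and the coil turned to fit theirs (the tee's branch on the stem of its T; the coil either way round). Set them down upright as they stand now rather than dropping them, let go of all four, and leave the glue bottle and the screwdriver where they are.

Things in the scene. Friction and masses are not known exactly. Their poses are not given: they have to be found in the camera images.
- tee_mid (a point): Copper pipe tee lying flat, loose, about 0.14 kg. Seen from above it is a T: the straight run is 76 mm long along its x and 32 mm in diameter, its axis 12 mm to the -y side of this point; the branch points to +y. Overall 76 mm (x) by 56 mm (y), 32 mm high. This point is the centre of that footprint, half-way up (16 mm above the underside); z up. It can be gripped across the whole 56 mm (along y, branch mouth to back of the run) over this point.
- tee_branch (a point): The middle of the open mouth of the tee's branch, 28 mm from tee_mid along the tee's +y, at the same height.
- nut_mid (a point): Brass hexagonal union nut standing upright, loose, about 0.2 kg: a hexagon 46 mm over corners (corners at its +-x) and 40 mm over flats (flats face +-y) from 0 to 30 mm height, then a round threaded neck 28 mm in diameter up to 44 mm. The point is on its upright axis, 22 mm above the underside; z up. Grip the hexagon across its flats.
- adapter_mid (a point): White plastic flue adapter standing upright, loose, about 0.09 kg: a round foot 54 mm in diameter and 22 mm high, then a round neck 34 mm in diameter from 25 mm up to the top at 62 mm. The point is on its axis, 31 mm above the underside; z up. The neck can be gripped from any side.
- coil_mid (a point): Blue gas-valve coil with two steel straps, loose, about 0.16 kg: block 56 mm long (its x), 34 mm wide (y), 32 mm high, with a small steel stub 16 mm in diameter on top up to 38 mm. The point is on its middle, 19 mm above the underside; z up. Its two ends are alike.
- pad_tee: Fixed flat charcoal plate 90 x 90 x 3 mm with an orange T-shaped silhouette, 76 x 56 mm, centred on it: the bar of the T along x, the stem pointing to the plate's +y. Its origin is at the centre of its underside, on the bench; its top is 3 mm higher.
- pad_nut: Fixed flat charcoal plate 90 x 90 x 3 mm with a yellow hexagon silhouette, 48 mm over corners, centred on it; the turn of the nut on it does not matter. Its origin is at the centre of its underside, on the bench; its top is 3 mm higher.
- pad_adapter: Fixed flat charcoal plate 90 x 90 x 3 mm with a white round silhouette, 55 mm in diameter, centred on it. Its origin is at the centre of its underside, on the bench; its top is 3 mm higher.
- pad_coil: Fixed flat charcoal plate 90 x 90 x 3 mm with a blue rectangular silhouette, 58 mm along its x and 36 mm along y, centred on it. Its origin is at the centre of its underside, on the bench; its top is 3 mm higher.
- glue_mid (a point): Bystander: white glue bottle with a red cap, loose, upright, 56 mm in diameter and 130 mm high, at the left edge of the work. The point is on its axis, 65 mm up.
- driver_grip (a point): Bystander: screwdriver with a green handle, loose, 200 mm long, lying across the bench on the far side of the work. The point is on its handle.
Not all that is in view belongs to the job. Leave any pink look-alike of the part that bears adapter_mid alone. Of the things that look like the part that bears coil_mid, take the one that is nearest to the robot's base at the start.

How it is judged (in metres and radians):
At the end, for the whole second after the job is handed in: Each part rests flat, upright (within 8 degrees) and still on the pad of its own outline, its centre within 12 mm of the pad's; the tee is within 17 degrees of its outline with its branch on the stem's side, the coil within 17 degrees either way round (horizontal distance between tee_mid and pad_tee below 0.012 m and angle between each of tee_mid, nut_mid, adapter_mid, coil_mid's own z axis and vertical below 0.15 rad and z of tee_mid in the frame of pad_tee below 0.025 m and linear speed of each of tee, nut, adapter, coil below 0.02 m/s and angular speed of each of tee, nut, adapter, coil below 0.2 rad/s and horizontal distance between nut_mid and pad_nut below 0.012 m and z of nut_mid in the frame of pad_nut below 0.031 m and horizontal distance between adapter_mid and pad_adapter below 0.012 m and z of adapter_mid in the frame of pad_adapter below 0.04 m and horizontal distance between coil_mid and pad_coil below 0.012 m and z of coil_mid in the frame of pad_coil below 0.028 m and angle between the x axis of tee_mid and the x axis of pad_tee, either way round below 0.3 rad and y of tee_branch in the frame of pad_tee above 0 m and angle between the x axis of coil_mid and the x axis of pad_coil, either way round below 0.3 rad); the robot touches nothing.
It fails at once if the glue bottle is pushed more than 30 mm or knocked over (distance of glue_mid from where it was at the start of the episode above 0.03 m or angle between glue_mid's own z axis and vertical above 0.5 rad).
It fails at once if the screwdriver is moved more than 30 mm (distance of driver_grip from where it was at the start of the episode above 0.03 m).
It fails at once if a part is dropped instead of set down (falls near the bench at more than 0.8 m/s) ((linear speed of tee above 0.8 m/s and height (world z) of tee_mid below 0.05 m) or (linear speed of nut above 0.8 m/s and height (world z) of nut_mid below 0.05 m) or (linear speed of adapter above 0.8 m/s and height (world z) of adapter_mid below 0.05 m) or (linear speed of coil above 0.8 m/s and height (world z) of coil_mid below 0.05 m)).
It also fails if it takes over 118 s, if anything falls off the work surface, if the arm or the gripper's body presses on something with over 40 N, if the wrist force passes 120 N, or if a joint passes its speed limit or range.

### The arm

A 6-joint arm with a two-finger parallel gripper is mounted at the origin on the work surface. World frame = base frame: x ahead of the robot, y to its left, z up, the work surface at z = 0. Lengths are in mm, angles in rad, forces in N, time in s.
With the tool pointing down it reaches from about 300 to 775 mm from the base axis. Payload 14.6 kg.
Tool frame: the origin (TCP) lies on the mounting face of the last link; the fingertips stand 199 mm ahead of it and the grasp point (between the pads) lies 180 mm ahead of it; z points along the fingers, y is the line along which they close (so a half turn about z gives the same grasp; the last joint's range is limited). The gripper opens to 94 mm and grips with 3 to 60 N. Pads are 16 mm wide; open, the fingers measure 119 mm over their backs; the gripper's body (75 mm by 177 mm) begins 78 mm behind the grasp point.
Start: joints at [-1.187, 0.3, 1.521, -0, 1.321, -0.067], TCP at [239.62, -495.049, 404.646] pointing down, gripper open.
Joint ranges: [-3.03, 3.03], [-0.79, 2.21], [0.23, 2.52], [-1.04, 4.18], [0, 3.07], [-2.55, 2.55]. Speed limits (rad/s): [2.22, 2.22, 2.57, 3.14, 3.14, 3.14].

### API

Orientations are given as [roll, pitch, yaw] about the fixed x, y, z axes, in that order (R = Rz(yaw) Ry(pitch) Rx(roll)).
In Python, from cell import manip gives the robot as it stands. The module is installed in compiled form; this text tells all that it offers.
- The arm moves only by the shell command python3 -m creep 'ROWS' [FORCE]. ROWS is a JSON object of lists of equal length, an entry for each row: "slide": the shift along the world's x, y, z in cm, a list of three; "turn": the turn about the world's z in rad; "claw": the opening, from 0 (shut) to 1 (fully open). A call has 1 to 8 rows; each row shifts and turns the commanded pose from where the row before left it; what a row does not reach is not made up. A row lasts 1/8 s, in which the tool goes at most 62.5 mm and 10.7 degrees, less where a joint would pass 70% of its speed; a pose out of reach is approached as far as the arm can. A call with a gripper value outside its range is refused whole. The fingers move at their own pace and stop on an object; FORCE is the grip in N (left out, the last holds). Time passes only in rows, so rows that do not move let the fingers close. It gives the time, the measured TCP pose, the force, the opening and the grip force at its end, in the units of the state.
- manip.read_state(): the state, without advancing time (a new reading comes with each control period).
- manip.camera(name): name is "scene" or "top" or "wrist"; returns (picture, depth): 384x512x3 uint8, red, green, blue; 384x512 float32, mm along the optical axis (not along the pixel's ray), 0 where there is no reading.
- manip.calibration(name): a dict with "intrinsics" (3x3 intrinsics, pixels), "pose" (4x4, takes a point from camera to world coordinates). Camera axes: x right, y up, looking along -z (the intrinsics and any distortion apply to the point x, -y, -z); pixel columns grow to the right and rows downward; lengths in mm; the calibration is good to about 2 mm. A picture is of the moment at which its call begins: read the wrist's pose just before it. calibration takes no time and is no camera call; for the wrist camera it gives the pose at the moment of the call.
- manip.sign_off(): hands the job in; it is judged then, once.
Trained networks look in the newest picture that a camera, given by its name, has taken for a name from the list of things; names that differ only in an ending like _2 or _b are one class to them, and where a whole thing is asked for, a point or a joint stands for the part that bears it (a point fixed in the world has none). Each returns a list of dicts, best first, with "score" (0 to 1); they miss things now and then, are a little off and sometimes report something else, mostly with a low value. They report only what shows in the picture. A call takes as long as a camera call. They do not tell look-alikes from the thing itself.
- manip.cut_out(query, camera): "mask" (384x512 bool, what is visible of it) and "position" ([column, row] in pixels, amid what is visible of it).
The state is a dict: "clock": time; "joints": joint angles; "qd": joint speeds; "effort": joint torques, N m; "eef_pos": TCP position; "eef_rot": TCP orientation; "wrist_force": force on the tool from outside, world axes, zero at the start; "moment": the same for the moment, N m; "finger_gap": finger opening in mm; "finger_force": force on a finger pad.
Only numpy, scipy, OpenCV 4.12 (cv2) and the standard library are available. Lean on these libraries where they do the work, as an engineer would, in place of code of your own. Each camera call takes 0.05 s, during which the arm holds its last target. There are 200 camera calls.

## Working session

There is one attempt and no reset: what is moved stays moved. The work goes in short steps, Python scripts to look and compute and a shell command to move; the robot and the scene stay as the last step left them, time stands still between calls to the robot, and variables do not carry over. Pictures are saved under pics/ and viewed, at most 14 in all, crops included, and the job is handed in when it is done.

```bash
mkdir -p pics; cat > h.py <<'E'
import numpy as np, cv2
from cell import manip
def snap(cam,name=None):
    cal=manip.calibration(cam); im,d=manip.camera(cam)
    if name: cv2.imwrite('pics/'+name,im[:,:,::-1])
    return im,d,cal
def world(cal,d,us,vs,z=None):
    K=np.array(cal['intrinsics']);T=np.array(cal['pose']);us=np.asarray(us,float);vs=np.asarray(vs,float)
    r=np.stack([(us-K[0,2])/K[0,0],-(vs-K[1,2])/K[1,1],-np.ones_like(us)],-1)
    if z is None:
        dd=d[vs.astype(int),us.astype(int)]
        return r*dd[...,None]@T[:3,:3].T+T[:3,3]
    w=r@T[:3,:3].T; s=(z-T[2,3])/w[...,2]
    return w*s[...,None]+T[:3,3]
E
python3 - <<'E'
from h import *
print({k:np.round(v,2) for k,v in manip.read_state().items()})
for cam in ['top','scene']:
    im,d,cal=snap(cam,cam+'0.png')
    print(cam,np.round(cal['intrinsics'],1).tolist(),np.round(cal['pose'],2).tolist())
    if cam=='top':
        for q in ['tee_mid','nut_mid','adapter_mid','coil_mid','pad_tee','pad_nut','pad_adapter','pad_coil','glue_mid','driver_grip']:
            for r in manip.cut_out(q,cam)[:4]:
                v,u=np.nonzero(r['mask']); P=world(cal,d,u,v)
                print(q,round(r['score'],2),np.round(r['position']),len(u),np.round(np.median(P,0)),np.round(np.percentile(P[:,2],95)))
E
```

```text
{'clock': np.float64(0.0), 'joints': array([-1.19,  0.3 ,  1.52, -0.  ,  1.32, -0.07]), 'qd': array([ 0., -0., -0., -0., -0.,  0.]), 'effort': array([ 0.000e+00, -5.318e+01, -3.527e+01,  7.000e-02,  2.000e-02,
       -0.000e+00]), 'eef_pos': array([ 239.6 , -495.04,  404.09]), 'eef_rot': array([-3.14, -0.  ,  0.45]), 'wrist_force': array([-0.93,  0.2 , -1.08]), 'moment': array([-0.01, -0.08, -0.02]), 'finger_force': np.float64(0.0), 'finger_gap': np.float64(94.25)}
top [[487.3, 0.0, 260.1], [0.0, 487.3, 189.8], [0.0, 0.0, 1.0]] [[0.02, 0.99, -0.13, 433.38], [-1.0, 0.02, -0.02, 66.42], [-0.01, 0.13, 0.99, 1254.7], [0.0, 0.0, 0.0, 1.0]]
tee_mid 0.73 [184. 189.] 517 [598. 279.  29.] 34.0
adapter_mid 0.93 [244. 147.] 313 [707. 134.  47.] 66.0
adapter_mid 0.66 [289. 198.] 351 [579.  11.  30.] 65.0
adapter_mid 0.62 [257. 183.] 345 [615. 101.  33.] 65.0
coil_mid 0.68 [361. 154.] 295 [ 698. -157.   33.] 39.0
coil_mid 0.57 [340. 186.] 329 [ 616. -106.   33.] 39.0
coil_mid 0.2 [192. 250.] 1302 [445. 262.   4.] 8.0
pad_tee 0.68 [252. 260.] 1251 [428. 106.   4.] 8.0
pad_nut 0.93 [400. 193.] 1198 [ 600. -267.    4.] 8.0
pad_adapter 0.9 [188. 249.] 1291 [447. 263.   4.] 8.0
pad_coil 0.94 [394. 252.] 1223 [ 456. -260.    4.] 8.0
pad_coil 0.4 [185. 191.] 491 [596. 279.  29.] 34.0
glue_mid 0.75 [105. 219.] 554 [526. 458.  89.] 132.0
driver_grip 0.72 [316. 126.] 460 [765. -52.  22.] 29.0
scene [[410.8, 0.0, 249.9], [0.0, 410.8, 191.4], [0.0, 0.0, 1.0]] [[-0.72, -0.55, 0.42, 1028.92], [0.7, -0.58, 0.43, 521.49], [0.0, 0.6, 0.8, 871.19], [0.0, 0.0, 0.0, 1.0]]
```

```bash
python3 -c "
import cv2
a=cv2.imread('pics/top0.png')[90:310,70:450]
cv2.imwrite('pics/top0c.png',cv2.resize(a,None,fx=2.1,fy=2.1,interpolation=cv2.INTER_CUBIC))"
```

```text
(no output)
```

View pics/top0c.png

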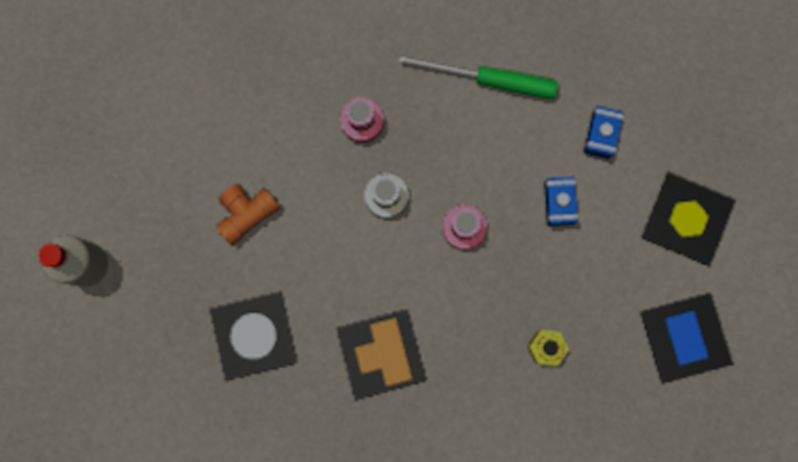

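The white adapter at pixel (254,183) is the one to take. The look-alikes at (242,147) and (291,198) are pink. Of the coils at (337,186) and (358,153), the first is nearer the base, about 625 mm against 715 mm. I'll now measure poses and confirm both choices in one crop.

```bash
cat > meas.py <<'E'
from h import *
# name: (hsv lo, hi, plane z of the measured surface, approx world xy)
C={'tee':((3,120,60),(16,255,255),16,(598,279)),'padtee':((8,100,80),(22,255,255),3,(430,106)),
'nut':((22,90,60),(35,255,255),30,(440,-100)),'padnut':((22,120,60),(35,255,255),3,(600,-267)),
'padcoil':((100,120,60),(125,255,255),3,(456,-260)),'coil':((100,100,60),(125,255,255),32,(616,-106)),
'padad':((0,0,110),(180,50,255),3,(447,263)),'ad':((0,0,110),(180,50,255),62,(615,101))}
def measure(cam,names,im,d,cal,xy={},rad=55):
    hsv=cv2.cvtColor(im,cv2.COLOR_RGB2HSV); V,U=np.mgrid[:im.shape[0],:im.shape[1]]
    out={}
    for n in names:
        lo,hi,z,c=C[n]; c=xy.get(n,c)
        P=world(cal,d,U,V,z)
        m=(cv2.inRange(hsv,lo,hi)>0)&(np.hypot(P[...,0]-c[0],P[...,1]-c[1])<rad)
        D=world(cal,d,U,V)
        if n=='ad': m&=D[...,2]>52
        if n=='coil': m&=D[...,2]>20
        m=cv2.morphologyEx(m.astype(np.uint8),cv2.MORPH_CLOSE,np.ones((3,3)))
        k,l,s,_=cv2.connectedComponentsWithStats(m)
        if k<2: print(n,'none');continue
        m=l==1+np.argmax(s[1:,4]); Q=P[m][:,:2].astype(np.float32)
        r=cv2.minAreaRect(Q); mean=Q.mean(0); w,h=r[1]; a=r[2]+(90 if h>w else 0)
        rc=np.array(r[0]); print(n,'rect c',np.round(rc,1),'size',np.round(sorted(r[1]),1),'long ang',round(a%180,1),'mean',np.round(mean,1),'mean-c',np.round(mean-rc,1),'medz',round(float(np.median(D[m][:,2])),1),'n',m.sum())
E
python3 - <<'E'
from meas import *
im,d,cal=snap('top')
measure('top',list(C),im,d,cal)
cv2.imwrite('pics/sel.png',cv2.resize(im[130:220,225:375,::-1],None,fx=5,fy=5,interpolation=cv2.INTER_CUBIC))
c=manip.calibration('wrist');print(np.round(c['pose'],3).tolist(),c['intrinsics'])
E
```

```text
tee rect c [601.1 282.8] size [57.7 77.1] long ang 129.6 mean [596.5 279.1] mean-c [-4.6 -3.7] medz 29.1 n 463
padtee rect c [427.  107.9] size [58.9 77.9] long ang 16.3 mean [428.4 103. ] mean-c [ 1.4 -4.9] medz 4.1 n 552
nut rect c [439.3 -91.3] size [42.2 44.3] long ang 146.5 mean [438.9 -90.9] mean-c [-0.3  0.4] medz 32.9 n 224
padnut rect c [ 600.8 -266.5] size [44.8 48.3] long ang 157.9 mean [ 600.4 -266.3] mean-c [-0.4  0.2] medz 4.1 n 261
padcoil rect c [ 454.9 -261.2] size [39.5 60.6] long ang 16.3 mean [ 454.8 -261.2] mean-c [-0. -0.] medz 4.2 n 375
coil rect c [ 615.8 -106.7] size [34.4 56.2] long ang 3.7 mean [ 615.5 -107.2] mean-c [-0.3 -0.4] medz 32.7 n 241
padad rect c [446.2 264.3] size [51.8 52.9] long ang 46.9 mean [446.  264.1] mean-c [-0.2 -0.3] medz 4.0 n 363
ad rect c [621.  104.4] size [32.2 32.6] long ang 1.2 mean [620.6 104.7] mean-c [-0.5  0.3] medz 63.1 n 156
[[0.435, 0.867, 0.244, 312.842], [-0.9, 0.418, 0.119, -461.382], [0.001, -0.272, 0.962, 385.212], [0.0, 0.0, 0.0, 1.0]] [[270.22262554   0.         259.3008444 ]
 [  0.         270.22262554 190.66054396]
 [  0.           0.           1.        ]]
```

View pics/sel.png

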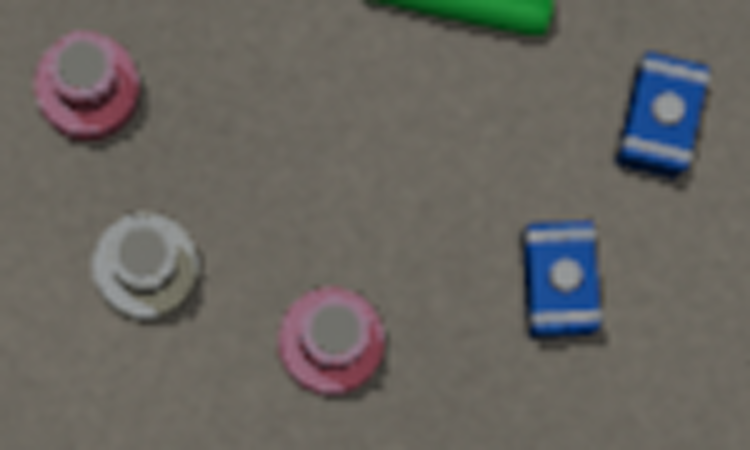

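Confirmed: the white adapter is at crop (145,265), and the nearer coil is at crop (563,280). Their measured sizes match the given ones. I'll start with the nut, approaching above it and looking at its flats.

```bash
python3 -m creep '{"slide":[[2.5,5,0],[2.5,5,0],[2.5,5,0],[2.5,5,0],[2.5,5,0],[2.5,5,0],[2.5,5,0],[2.5,5,-2]],"turn":[0,0,0,0,0,0,0,0],"claw":[1,1,1,1,1,1,1,1]}' 25
python3 -m creep '{"slide":[[0,0,-5],[0,0,-4],[0,0,0],[0,0,0]],"turn":[0,0,0,0],"claw":[1,1,1,1]}'
python3 - <<'E'
from meas import *
im,d,cal=snap('wrist','w1.png')
measure('wrist',['nut','padtee'],im,d,cal,xy={'nut':(439,-91)})
E
```

```text
clock: 1.65
eef_pos: [440.2, -93.3, 385.7]
eef_rot: [3.139, -0.002, 0.451]
wrist_force: [1.1, -0.7, -0.3]
finger_gap: 94.0
finger_force: 0.0
clock: 2.15
eef_pos: [440.0, -95.3, 296.2]
eef_rot: [3.14, -0.001, 0.451]
wrist_force: [0.3, 0.4, 0.6]
finger_gap: 94.2
finger_force: 0.0
nut rect c [442.9 -91. ] size [39.7 42. ] long ang 25.7 mean [443.8 -90.7] mean-c [0.8 0.3] medz 31.5 n 1178
padtee rect c [428.7 108.7] size [57.9 77.5] long ang 16.4 mean [431.4 103.8] mean-c [ 2.7 -4.9] medz 3.6 n 3722
```

View pics/w1.png

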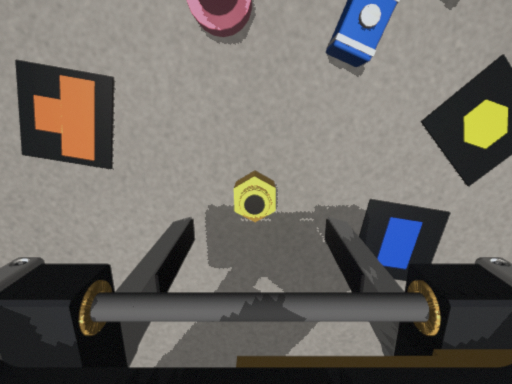

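The nut at (255,198) has its flats facing image left and right, which is along the closing line, so no turn is needed. Descend and grip.

```bash
python3 -m creep '{"slide":[[0.1,0.4,-3],[0,0,-3],[0,0,-2],[0,0,-1.2],[0,0,0],[0,0,0],[0,0,0],[0,0,0]],"turn":[0,0,0,0,0,0,0,0],"claw":[1,1,1,1,1,0,0,0]}' 25
python3 -m creep '{"slide":[[0,0,0],[0,0,0],[0,0,0],[0,0,2],[0,0,3],[0,0,3],[0,0,2],[0,0,0]],"turn":[0,0,0,0,0,0,0,0],"claw":[0,0,0,0,0,0,0,0]}'
```

```text
clock: 3.2
eef_pos: [440.7, -91.1, 203.1]
eef_rot: [3.141, -0.001, 0.451]
wrist_force: [0.5, 0.1, 0.6]
finger_gap: 67.6
finger_force: 0.0
clock: 4.2
eef_pos: [440.7, -91.1, 303.4]
eef_rot: [3.14, -0.002, 0.451]
wrist_force: [0.6, 0.2, -2.8]
finger_gap: 45.7
finger_force: 25.0
```

```bash
python3 - <<'E'
from meas import *
print(manip.read_state()['finger_gap'],manip.read_state()['finger_force'])
im,d,cal=snap('wrist')
cv2.imwrite('pics/w2.png',cv2.resize(im[180:384,130:390,::-1],None,fx=2.5,fy=2.5))
E
```

```text
45.73238942459456 24.999569356441498
```

View pics/w2.png

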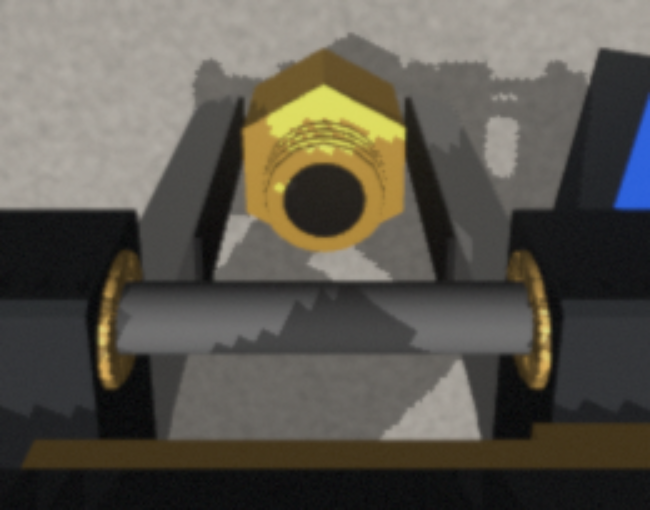

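The nut is held squarely on its flats. Carry it to its pad.

```bash
python3 -m creep '{"slide":[[2,-2.2,0],[2.5,-2.8,0],[3,-3.2,0],[3,-3.2,0],[2.5,-2.8,0],[2,-2.2,0],[1,-1.1,0],[0,0,0]],"turn":[0,0,0,0,0,0,0,0],"claw":[0,0,0,0,0,0,0,0]}'
python3 - <<'E'
from meas import *
im,d,cal=snap('wrist')
measure('wrist',['padnut','padcoil'],im,d,cal)
im,d,cal=snap('top')
measure('top',['padnut','padcoil'],im,d,cal)
E
```

```text
clock: 5.25
eef_pos: [600.7, -266.4, 300.3]
eef_rot: [-3.139, 0.002, 0.45]
wrist_force: [-0.9, 0.0, -2.4]
finger_gap: 45.5
finger_force: 25.0
padnut rect c [ 604.3 -265.3] size [40.2 46.4] long ang 113.8 mean [ 604.2 -264.5] mean-c [-0.1  0.8] medz 3.8 n 1144
padcoil rect c [ 477.2 -272.1] size [ 3.7 22.5] long ang 15.2 mean [ 476.2 -272.5] mean-c [-1.  -0.4] medz 4.2 n 48
padnut rect c [ 640.2 -271.9] size [0.  3.6] long ang 44.6 mean [ 640.2 -271.9] mean-c [0. 0.] medz 217.9 n 2
padcoil none
```

```bash
python3 -m creep '{"slide":[[0.1,0,-3],[0,0,-3],[0,0,-2],[0,0,-1],[0,0,-0.4],[0,0,-0.2],[0,0,0],[0,0,0]],"turn":[0,0,0,0,0,0,0,0],"claw":[0,0,0,0,0,0,0,0]}'
```

```text
clock: 6.35
eef_pos: [601.7, -266.1, 207.2]
eef_rot: [3.141, -0.0, 0.451]
wrist_force: [0.2, -1.2, -2.1]
finger_gap: 45.5
finger_force: 25.0
```

```bash
python3 -m creep '{"slide":[[0,0,-0.1],[0,0,0],[0,0,0],[0,0,0],[0,0,0],[0,0,2],[0,0,4],[0,0,4]],"turn":[0,0,0,0,0,0,0,0],"claw":[0,0,0.8,0.8,0.8,0.8,0.8,0.8]}'
python3 -m creep '{"slide":[[0.2,2,0],[0.2,3,0],[0.3,3,0],[0.3,3,0],[0.3,3,0],[0.1,1.9,0],[0,0,0],[0,0,0]],"turn":[-0.08,-0.08,-0.08,-0.08,-0.06,0,0,0],"claw":[1,1,1,1,1,1,1,1]}'
python3 - <<'E'
from meas import *
im,d,cal=snap('wrist','w3.png')
measure('wrist',['coil','padnut'],im,d,cal)
E
```

```text
clock: 7.35
eef_pos: [601.5, -266.0, 308.3]
eef_rot: [3.141, -0.001, 0.451]
wrist_force: [0.5, 0.6, -0.2]
finger_gap: 75.1
finger_force: 0.0
clock: 8.35
eef_pos: [615.6, -107.9, 306.0]
eef_rot: [3.141, -0.0, 0.071]
wrist_force: [0.7, -0.7, -0.2]
finger_gap: 93.9
finger_force: 0.0
coil rect c [ 618.  -107.1] size [33.1 35. ] long ang 4.0 mean [ 618.6 -107.1] mean-c [ 0.6 -0. ] medz 32.4 n 970
padnut rect c [ 591.7 -287. ] size [47.3 52.5] long ang 25.8 mean [ 592.4 -285.6] mean-c [0.8 1.4] medz 36.9 n 1189
```

View pics/w3.png

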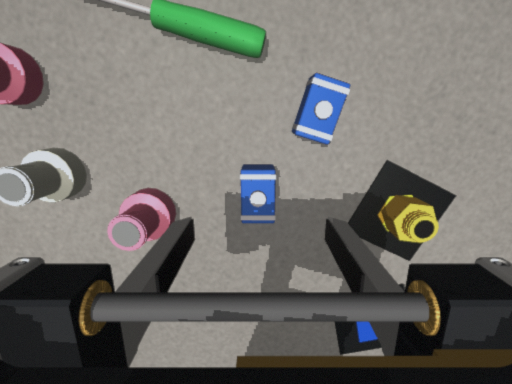

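The nut stands on its pad at (410,215). The coil at (258,193) is aligned with the fingers. Grip it.

```bash
python3 -m creep '{"slide":[[0.1,0.1,-3],[0,0,-3],[0,0,-2.5],[0,0,-1.2],[0,0,-0.6],[0,0,0],[0,0,0],[0,0,0]],"turn":[0,0,0,0,0,0,0,0],"claw":[1,1,1,1,1,0,0,0]}' 25
python3 -m creep '{"slide":[[0,0,0],[0,0,0],[0,0,0],[0,0,0],[0,0,2],[0,0,3],[0,0,3],[0,0,2]],"turn":[0,0,0,0,0,0,0,0],"claw":[0,0,0,0,0,0,0,0]}'
```

```text
clock: 9.4
eef_pos: [616.7, -106.1, 203.3]
eef_rot: [3.141, -0.001, 0.071]
wrist_force: [0.2, 0.3, 0.5]
finger_gap: 67.5
finger_force: 0.0
clock: 10.4
eef_pos: [616.6, -106.0, 305.7]
eef_rot: [3.141, -0.002, 0.071]
wrist_force: [-0.3, 0.7, -1.5]
finger_gap: 34.0
finger_force: 25.0
```

```bash
python3 -m creep '{"slide":[[-2,-2,0],[-3,-3,0],[-3,-3,0],[-3,-3,0],[-3,-2.5,0],[-2,-2,0],[-0.1,0,0],[0,0,0]],"turn":[0.04,0.05,0.05,0.05,0.02,0,0,0],"claw":[0,0,0,0,0,0,0,0]}'
python3 - <<'E'
from meas import *
im,d,cal=snap('wrist')
measure('wrist',['padcoil'],im,d,cal)
E
```

```text
clock: 11.4
eef_pos: [456.0, -260.7, 303.4]
eef_rot: [3.141, -0.001, 0.281]
wrist_force: [-0.1, -1.6, -1.1]
finger_gap: 33.5
finger_force: 25.0
padcoil rect c [ 459.9 -261.6] size [52.6 62.9] long ang 106.0 mean [ 457.1 -261.5] mean-c [-2.8  0.1] medz 108.0 n 2054
```

```bash
python3 -m creep '{"slide":[[0,0,-3],[0,0,-3],[0,0,-2],[0,0,-1],[0,0,-0.5],[0,0,-0.2],[0,0,0],[0,0,0]],"turn":[0,0,0,0,0,0,0,0],"claw":[0,0,0,0,0,0,0,0]}'
```

```text
clock: 12.45
eef_pos: [455.7, -261.1, 206.1]
eef_rot: [3.141, -0.0, 0.281]
wrist_force: [-0.1, 0.1, -0.7]
finger_gap: 33.8
finger_force: 25.0
```

```bash
python3 -m creep '{"slide":[[0,0,0],[0,0,0],[0,0,0],[0,0,0],[0,0,2],[0,0,3],[0,0,4],[0,1,2]],"turn":[0,0,0,0,0,0,0,0],"claw":[0.8,0.8,0.8,0.8,0.8,0.8,1,1]}'
python3 -m creep '{"slide":[[2,4,0],[2.1,4.5,0],[2.1,5,0],[2.1,5,0],[2.1,5,0],[2.1,5,0],[2.1,4.5,0],[2,2.5,0]],"turn":[0.06,0.06,0.06,0.06,0.06,0.06,0.06,0.03],"claw":[1,1,1,1,1,1,1,1]}'
python3 -m creep '{"slide":[[0,0,0],[0,0,0]],"turn":[0,0],"claw":[1,1]}'
python3 - <<'E'
from meas import *
im,d,cal=snap('wrist','w4.png')
measure('wrist',['ad','tee'],im,d,cal)
im,d,cal=snap('top','top1.png')
C['padnut']=(*C['padnut'][:2],33,C['padnut'][3]);C['padcoil']=(*C['padcoil'][:2],35,C['padcoil'][3])
measure('top',['padnut','padcoil'],im,d,cal)
E
```

```text
clock: 13.45
eef_pos: [455.7, -251.3, 317.7]
eef_rot: [3.14, -0.002, 0.28]
wrist_force: [-0.6, 0.0, 0.5]
finger_gap: 92.0
finger_force: 0.0
clock: 14.45
eef_pos: [622.0, 106.3, 315.5]
eef_rot: [-3.141, 0.0, 0.734]
wrist_force: [-0.6, -0.8, 0.4]
finger_gap: 93.5
finger_force: 0.0
clock: 14.7
eef_pos: [621.4, 103.5, 315.4]
eef_rot: [-3.141, 0.001, 0.73]
wrist_force: [-0.1, -0.0, -0.1]
finger_gap: 94.3
finger_force: 0.0
ad rect c [622.9 105.8] size [34.7 35.2] long ang 130.5 mean [622.6 106.3] mean-c [-0.2  0.5] medz 62.7 n 1145
tee rect c [598.9 287.5] size [57.2 84.3] long ang 129.6 mean [595.8 283.3] mean-c [-3.1 -4.2] medz 29.6 n 3605
padnut rect c [ 599.7 -262.5] size [44.  58.3] long ang 102.5 mean [ 598.7 -261.6] mean-c [-1.   0.9] medz 32.8 n 287
padcoil rect c [ 455.1 -256.5] size [46.  59.5] long ang 15.9 mean [ 455.2 -254.5] mean-c [0.1 2. ] medz 34.1 n 339
```

View pics/w4.png

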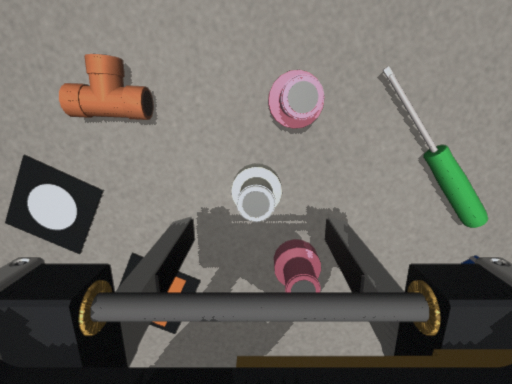

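The white adapter at (256,195) is centred between the fingers, and the pink ones at (298,98) and (298,265) are clear of them. Grip the neck.

```bash
python3 -m creep '{"slide":[[0.1,0.2,-3],[0,0,-3],[0,0,-2],[0,0,-0.9],[0,0,0],[0,0,0],[0,0,0],[0,0,0]],"turn":[0,0,0,0,0,0,0,0],"claw":[1,1,1,1,1,0,0,0]}' 15
python3 -m creep '{"slide":[[0,0,0],[0,0,0],[0,0,0],[0,0,0],[0,0,2],[0,0,3],[0,0,4],[0,0,2]],"turn":[0,0,0,0,0,0,0,0],"claw":[0,0,0,0,0,0,0,0]}'
```

```text
clock: 15.8
eef_pos: [622.7, 106.0, 227.1]
eef_rot: [3.141, -0.001, 0.731]
wrist_force: [-0.6, 0.0, -0.6]
finger_gap: 67.4
finger_force: 0.0
clock: 16.8
eef_pos: [622.6, 105.9, 340.6]
eef_rot: [3.139, -0.003, 0.731]
wrist_force: [0.7, 0.5, -1.0]
finger_gap: 33.1
finger_force: 15.0
```

```bash
python3 -m creep '{"slide":[[-2,2,0],[-3,2.5,0],[-3.5,3,0],[-3.5,3,0],[-3,2.8,0],[-2,2,0],[-0.6,0.5,0],[0,0,0]],"turn":[0,0,0,0,0,0,0,0],"claw":[0,0,0,0,0,0,0,0]}'
python3 - <<'E'
from meas import *
im,d,cal=snap('wrist','w5.png')
E
```

```text
clock: 17.8
eef_pos: [446.8, 263.8, 337.4]
eef_rot: [3.141, -0.001, 0.731]
wrist_force: [0.9, -0.0, -1.3]
finger_gap: 32.9
finger_force: 15.0
```

View pics/w5.png

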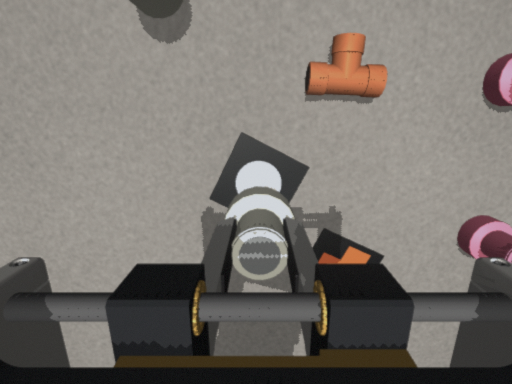

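The adapter is held upright at (258,235), over its white circle at (258,182). Lower it.

```bash
python3 -m creep '{"slide":[[0,0,-3],[0,0,-3],[0,0,-2.5],[0,0,-1.2],[0,0,-0.6],[0,0,-0.3],[0,0,0],[0,0,0]],"turn":[0,0,0,0,0,0,0,0],"claw":[0,0,0,0,0,0,0,0]}'
```

```text
clock: 18.85
eef_pos: [446.7, 264.0, 231.2]
eef_rot: [3.141, -0.001, 0.731]
wrist_force: [0.1, -0.4, -0.9]
finger_gap: 33.0
finger_force: 15.0
```

```bash
python3 -m creep '{"slide":[[0,0,-0.1],[0,0,0],[0,0,0],[0,0,0],[0,0,2],[0,0,3],[0,0,4],[1,0,0]],"turn":[0,0,0,0,0,0,0,0.1],"claw":[0.8,0.8,0.8,0.8,0.8,0.8,1,1]}'
python3 -m creep '{"slide":[[2,0,0],[2,0,0],[2,0.4,0],[2,0.4,0],[2,0.4,0],[2,0.4,0],[2,0.4,-1],[0.4,0,-1]],"turn":[0.16,0.18,0.18,0.18,0.18,0.18,0.18,0.18],"claw":[1,1,1,1,1,1,1,1]}'
python3 -m creep '{"slide":[[0,0,0],[0,0,0]],"turn":[0,0],"claw":[1,1]}'
python3 - <<'E'
from meas import *
im,d,cal=snap('wrist','w6.png')
measure('wrist',['tee'],im,d,cal)
E
```

```text
clock: 19.85
eef_pos: [456.8, 264.2, 322.7]
eef_rot: [3.14, -0.005, 0.833]
wrist_force: [0.3, -0.3, -0.4]
finger_gap: 91.7
finger_force: 0.0
clock: 20.85
eef_pos: [601.4, 284.0, 299.0]
eef_rot: [-3.141, -0.0, 2.256]
wrist_force: [-0.0, -0.7, -0.7]
finger_gap: 94.2
finger_force: 0.0
clock: 21.1
eef_pos: [600.5, 284.0, 300.1]
eef_rot: [3.141, 0.0, 2.247]
wrist_force: [0.2, 0.5, 0.3]
finger_gap: 93.7
finger_force: 0.0
tee rect c [604.2 278.8] size [55.6 80.9] long ang 129.4 mean [598.6 276.8] mean-c [-5.6 -2. ] medz 29.9 n 2804
```

View pics/w6.png

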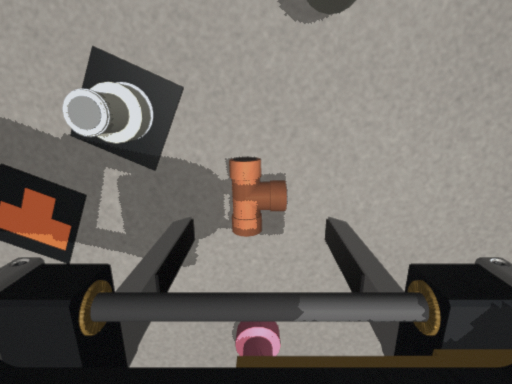

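The tee at (255,195) is aligned, with its branch toward the right finger. Grip it across the 56 mm.

```bash
python3 -m creep '{"slide":[[0.1,-0.2,-3],[0,0,-3],[0,0,-2],[0,0,-1.2],[0,0,-0.5],[0,0,0],[0,0,0],[0,0,0]],"turn":[0.01,0,0,0,0,0,0,0],"claw":[1,1,1,1,1,1,0,0]}' 25
python3 -m creep '{"slide":[[0,0,0],[0,0,0],[0,0,0],[0,0,0],[0,0,1],[0,0,3],[0,0,4],[0,0,2]],"turn":[0,0,0,0,0,0,0,0],"claw":[0,0,0,0,0,0,0,0]}'
python3 - <<'E'
from meas import *
im,d,cal=snap('wrist')
cv2.imwrite('pics/w7.png',im[100:300,100:420,::-1])
E
```

```text
clock: 22.15
eef_pos: [601.7, 282.0, 203.3]
eef_rot: [3.141, 0.0, 2.261]
wrist_force: [-0.5, -0.8, 0.2]
finger_gap: 77.5
finger_force: 0.0
clock: 23.15
eef_pos: [601.7, 282.0, 305.4]
eef_rot: [3.139, 0.001, 2.261]
wrist_force: [0.7, -0.3, -0.7]
finger_gap: 53.9
finger_force: 25.0
```

View pics/w7.png

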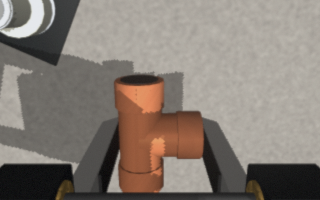

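The tee is held level. Carry it to its pad, turning +1.165 rad on the way.

```bash
python3 -m creep '{"slide":[[-2,-2,0],[-3,-3,0],[-3,-3,0],[-3,-3,0],[-3,-3,0],[-2.4,-2.4,0],[-1,-1,0],[0,0,0]],"turn":[0.16,0.17,0.17,0.17,0.17,0.17,0.155,0],"claw":[0,0,0,0,0,0,0,0]}'
python3 -m creep '{"slide":[[0,0,-3],[0,0,-3],[0,0,-2],[0,0,-1],[0,0,-0.5],[0,0,0],[0,0,0]],"turn":[0,0,0,0,0,0,0],"claw":[0,0,0,0,0,0,0]}'
```

```text
clock: 24.2
eef_pos: [427.3, 107.6, 302.3]
eef_rot: [3.142, -0.001, -2.859]
wrist_force: [0.8, 0.4, -0.6]
finger_gap: 54.6
finger_force: 25.0
clock: 25.08
eef_pos: [427.8, 108.0, 208.2]
eef_rot: [-3.141, 0.001, -2.858]
wrist_force: [0.4, -0.2, -1.4]
finger_gap: 54.1
finger_force: 25.0
```

```bash
python3 -m creep '{"slide":[[0,0,-0.2],[0,0,0],[0,0,0],[0,0,0],[0,0,0],[0,0,2],[0,0,4],[0,0,4]],"turn":[0,0,0,0,0,0,0,0],"claw":[0,0,0.8,0.8,0.8,0.8,0.8,0.8]}'
python3 -m creep '{"slide":[[0,-2,3],[0,-3,3],[-1,-4,3],[-2,-4,2],[-2,-4,0],[-2,-3,0],[0,0,0],[0,0,0]],"turn":[0,0,0,0,0,0,0,0],"claw":[0.8,0.8,0.8,0.8,0.8,0.8,0.8,0.8]}'
python3 - <<'E'
from meas import *
s=manip.read_state();print(s['eef_pos'],s['joints'])
im,d,cal=snap('top')
cv2.imwrite('pics/top2.png',cv2.resize(im[130:310,70:450,::-1],None,fx=2.1,fy=2.1,interpolation=cv2.INTER_CUBIC))
C.update(padtee=(*C['padtee'][:2],19,C['padtee'][3]),padnut=(*C['padnut'][:2],33,C['padnut'][3]),padcoil=(*C['padcoil'][:2],35,C['padcoil'][3]),
 ad=(*C['ad'][:2],65,(446,264)))
measure('top',['padtee','padnut','padcoil','ad'],im,d,cal)
E
```

```text
clock: 26.08
eef_pos: [427.5, 107.9, 306.8]
eef_rot: [3.142, -0.0, -2.857]
wrist_force: [0.2, 0.4, 0.9]
finger_gap: 75.1
finger_force: 0.0
clock: 27.08
eef_pos: [357.8, -91.8, 415.7]
eef_rot: [-3.142, 0.0, -2.858]
wrist_force: [0.7, 0.4, -0.1]
finger_gap: 75.0
finger_force: 0.0
[357.83320912 -91.75708257 415.72234279] [-3.50289629e-01 -1.28369445e-01  1.95960052e+00  1.82409483e-04
  1.31010023e+00 -2.20505554e+00]
padtee rect c [425.8 107.8] size [56.4 78. ] long ang 16.0 mean [427.8 102.9] mean-c [ 2.  -4.9] medz 32.4 n 508
padnut rect c [ 599.7 -262.5] size [44.  58.3] long ang 102.5 mean [ 598.6 -261.6] mean-c [-1.   0.9] medz 33.5 n 285
padcoil rect c [ 455.1 -256.5] size [46.  59.5] long ang 15.9 mean [ 455.4 -254.4] mean-c [0.4 2.1] medz 34.0 n 345
ad rect c [446.6 260.7] size [32.3 32.9] long ang 46.6 mean [446.5 261.3] mean-c [-0.1  0.6] medz 65.8 n 159
```

View pics/top2.png

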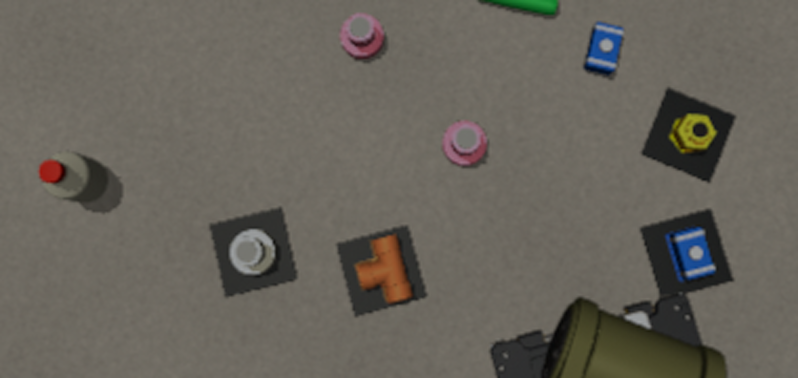

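All four parts appear upright on their pads: adapter (253,250), tee (383,270), nut (692,132) and coil (692,253) in the crop. One quick check on the tops of the nut and coil by depth.

```bash
python3 - <<'E'
from meas import *
im,d,cal=snap('top'); V,U=np.mgrid[:384,:512]; D=world(cal,d,U,V)
for n,c,lo,hi in [('nut',(601,-266),43,55),('nut hex',(601,-266),29,38),('coil',(455,-261),32,38),('coil stub',(455,-261),39,46),('ad',(446,264),62,72),('tee',(427,108),20,40)]:
    m=(np.hypot(D[...,0]-c[0],D[...,1]-c[1])<50)&(D[...,2]>lo)&(D[...,2]<hi); Q=D[m]
    if len(Q)>5:
        r=cv2.minAreaRect(Q[:,:2].astype(np.float32)); print(n,np.round(r[0],1),np.round(r[1],1),round(r[2],1),'z',np.round(np.percentile(Q[:,2],[5,50,95]),1),len(Q))
E
```

```text
nut [ 601.2 -267.8] [25.6 29.3] 0.7 z [44.5 48.  51.9] 102
nut hex [ 601.6 -268.1] [41.8 39.9] 82.8 z [29.7 33.7 37.3] 103
coil [ 456.2 -262.7] [55.5 35.9] 15.6 z [32.6 35.4 37.6] 213
coil stub [ 455.5 -261.4] [50.5 33.9] 19.6 z [39.1 40.4 44.1] 54
ad [446.6 260.6] [33.3 32.2] 46.9 z [63.1 66.  70. ] 158
tee [426.8 105.1] [76.7 56. ] 16.6 z [25.  32.3 37.6] 492
```

All four are within about 4 mm of their pad centres and at the right heights. The gripper is clear of everything, so I'll hand in.

```bash
python3 -c "
from cell import manip
print(manip.sign_off())"
```

```text
the job is handed in; nothing more can be done
None
```

I set all four parts down upright on their matching pads, within about 4 mm of centre by the last camera check, with the tee and coil turned to fit; I never touched the bottle or screwdriver, and handed in at about 27 s (sign-off returned no verdict).

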